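# Lock the bayonet lid on the glass canister

### The arm

A 6-joint arm with a two-finger parallel gripper is mounted at the origin on the work surface. World frame = base frame: x ahead of the robot, y to its left, z up, the work surface at z = 0. Lengths are in m, angles in rad, forces in N, time in s.
With the tool pointing down it reaches from about 0.225 to 0.875 m from the base axis. Payload 3.4 kg.
Tool frame: the origin (TCP) lies on the centre line of the jaws, within the pads' length; the fingertips stand 22 mm ahead of it and the grasp point (between the pads) lies 3 mm ahead of it; z points along the fingers, y is the line along which they close (so a half turn about z gives the same grasp; the last joint's range is limited). The gripper opens to 85 mm and grips with 20 to 120 N. Pads are 22 mm wide; open, the fingers measure 114 mm over their backs; the gripper's body (76 mm by 85 mm) begins 54 mm behind the grasp point. The pads swing forward as they close: fully open they stand 13 mm farther back than shut.
Start: joints at [-1.381, 0.276, 1.505, -0, 1.361, -0.121], TCP at [0.176, -0.547, 0.253] pointing down, gripper open.
Joint ranges: [-2.89, 2.89], [-0.75, 2.08], [0.22, 2.7], [-1.18, 4.32], [0.11, 2.71], [-2.7, 2.7]. Speed limits (rad/s): [2.57, 2.57, 3.14, 3.14, 3.14, 3.14].

### API

Orientations are given as a unit quaternion [w, x, y, z].
In Python, from rig import manip gives the robot as it stands.
- The arm moves only by the shell command python3 steer.py FILE [OPENING] [FORCE], which reads ROWS from the file FILE. ROWS is a JSON object with one list for each field, all of the same length, 1 to 5, a row being the entries at one place: dx, dy, dz (the shift in m), spin (a turn about the tool's z in rad); each row shifts and turns the commanded pose from where the row before left it, along the tool's axes as they then stand; what a row does not reach is not made up. A row lasts 1/12 s, in which the tool goes at most 0.0417 m and 0.125 rad, less where a joint would pass 70% of its speed; a pose out of reach is approached as far as the arm can. OPENING is the finger opening in m, set as the command begins (- or left out keeps the last). The fingers move at their own pace and stop on an object; FORCE is the grip in N (left out, the last holds). Time passes only in rows, so rows that do not move let the fingers close. It prints the time, the measured TCP pose, the force, the opening and the grip force at its end. Input that does not fit is refused with a message, and nothing moves.
- manip.get_state(): the state, without advancing time (a new reading comes with each control period).
- manip.get_image(name): name is "scene" or "top"; returns a dict with "img" (420x560x3 uint8, red, green, blue), "camera_matrix" (3x3 intrinsics, pixels), "T" (4x4, takes a point from camera to world coordinates). Camera axes: x right, y down, z forward; pixel columns grow to the right and rows downward; lengths in m; the calibration is good to about 2 mm. A picture is of the moment at which its call begins. There is no depth.
- manip.sign_off(): hands the job in; it is judged then, once.
The state is a dict: "clock": time; "qpos": joint angles; "qd": joint speeds; "effort": joint torques, N m; "position": TCP position; "ee_rot": TCP orientation; "contact_force": force on the tool from outside, world axes, zero at the start; "moment": the same for the moment, N m; "width": finger opening in m; "gripper_force": force on a finger pad.
Only numpy, scipy, OpenCV 4.12 (cv2) and the standard library are available. Lean on these libraries where they do the work, as an engineer would, in place of code of your own. Each camera call takes 0.05 s, during which the arm holds its last target. There are 200 camera calls.

### The job

Lift the sieve off the mouth of the glass canister and stand it upright on the round pot holder, centred. Then put the canister's own lid (the larger of the two) on its mouth, press it down against the springy seal and twist it clockwise so that its lugs catch and it stays locked down by itself when you let go. Leave the small lid, oil bottle, mug and rolling pin where they are.

Things in the scene. Friction and masses are not known exactly. Their poses are not given: they have to be found in the camera images.
- canister: Empty round glass canister, 128 mm high in all, fixed to the ledge by a steel foot (124 mm diameter, 8 mm high). Origin at the centre of its underside, z up. Body 110 mm diameter up to 82 mm high, then a sloping shoulder, then a neck of 84 mm outer diameter from 92 to 120 mm high. Round the neck, three steel bayonet ledges at 0, 120, 240 degrees about its z, counted from its x (see ledge0).
- seal_top (a point): Centre of the top face of the black rubber seal ring on the canister's rim when not pressed, 128 mm above the canister's underside. Ring 80 mm outer, 66 mm inner diameter, sprung: it yields only above 5 N, then 1 mm for each further newton, down to a hard stop 10 mm lower (15 N).
- ledge0 (a point): Underside middle of the ledge at 0 degrees, 46 mm from the canister's axis. Each ledge reaches out to radius 50 mm, is 106.5 to 112 mm high and spans -22 to +24 degrees about its middle (+ counter-clockwise from above). Under its + end (16 to 24 degrees) a tooth hangs down to 103.5 mm, under its - end (-22 to -16) a stop down to 96 mm; between them is the notch that catches a lid lug.
- lid_locked (a point): Where the lid's origin ends when locked: on the canister's axis, 100.5 mm above its underside (lugs risen into the notches). A lid merely laid on, lugs between the ledges, rests on the seal with its origin at 105 mm; with lugs on top of the ledges, at 111 mm.
- lid: The canister's own lid: white plastic, 115 mm diameter, 57 mm high in all. Origin at the centre of its open underside (the skirt's lower edge), z up, x along the wooden grip bar on top. Starts on the ledge, bar up. Skirt inner diameter 108 mm; the top's underside is 23 mm, its upper face 27 mm above the origin. 0.17 to 0.33 kg.
- lid_grip (a point): Grip point on the lid's bar, on the lid's axis, 50 mm above its origin. The bar is 70 mm long (lid x), 16 mm wide (lid y), and stands from 27 to 57 mm above the lid's origin.
- lid_lug0 (a point): Inner tip of the lid lug at 0 degrees (lid x). Three lugs inside the skirt, at 0, 120, 240 degrees about the lid's z, reach in to radius 45 mm; 17.5 mm (22 degrees) wide, 1 to 6 mm above the lid's origin; a flat pad on top marks each. To close: lower centred with lid yaw = canister yaw + 60 degrees (or + any 120 more; 20 off is fine), press 8 to 10 mm, turn 60 clockwise from above, let go.
- sieve: Steel drum sieve standing on the canister's seal at the start, origin at the centre of its flat underside, z up. Drum 90 mm diameter, 45 mm high, open above. Straight wooden handle along its +x, from 45 to 145 mm from the axis, 16 mm wide (y), 12 mm thick, its middle 36 mm above the origin. About 0.22 kg, centre of mass within the drum.
- sieve_grip (a point): Point in the middle of the sieve's handle near the drum, 75 mm from the drum's axis, 36 mm above the sieve's underside.
- pot_holder: Round green silicone pot holder, 150 mm diameter, 8 mm thick, stuck to the ledge (does not slide), with a flat hanging loop at its edge (20 mm further out along its -x). Origin at the centre of its underside.
- small_lid: Bystander: plain lid of another jar, same look but 80 mm diameter, with a 50 mm bar; 57 mm high in all. Origin at the centre of its underside.
- oil_bottle: Bystander: upright green glass bottle, 64 mm diameter, 190 mm high, 0.5 kg. Origin at the centre of its underside.
- rolling_pin: Bystander: wooden rolling pin lying along its y, 370 mm long, 52 mm thick, does not roll. Origin under its middle. (Outside the work area, fixed: at the left, beyond y = 0.51 and x = 0.55, a cabinet 280 mm high whose door stands ajar towards -x, within y above 0.48; at the right, beyond y = -0.51 and x = 0.45, a loaf maker 300 mm high.)
- mug: Bystander: upright white mug, 76 mm diameter, 90 mm high, its handle sticking out to 74 mm from the axis along its +y. Origin at the centre of its underside.

How it is judged:
On the way, in this order (a step that is already met when the one before it is completed fails the run):
1. the sieve stands upright on the pot holder, centred within 35 mm, let go (horizontal distance between sieve and pot_holder below 0.035 m and angle between sieve's own z axis and vertical below 0.1 rad and z of sieve in the frame of pot_holder below 0.012 m and contact force between the fingers and sieve below 0.1 N), for 0.2 s.
2. the lid is down on the canister, lugs caught, and let go (horizontal distance between lid and canister below 0.006 m and angle between lid's own z axis and vertical below 0.05 rad and z of lid in the frame of canister between 0.0985 and 0.1025 m and contact force between the fingers and lid below 0.1 N), for 0.2 s.
At the end, for the whole second after the job is handed in: The sieve stands upright (tilt under 0.1 rad) on the pot holder, centred within 35 mm and at rest; the lid is locked in the canister's notches by itself: centred within 6 mm, level within 0.05 rad, its origin 98.5 to 102.5 mm above the canister's underside (105 mm is unlocked), at rest (horizontal distance between sieve and pot_holder below 0.035 m and angle between sieve's own z axis and vertical below 0.1 rad and z of sieve in the frame of pot_holder below 0.012 m and linear speed of each of sieve, lid below 0.02 m/s and horizontal distance between lid and canister below 0.006 m and angle between lid's own z axis and vertical below 0.05 rad and z of lid in the frame of canister between 0.0985 and 0.1025 m); the robot touches nothing.
It fails at once if the small lid is moved more than 25 mm (distance of small_lid from where it was at the start of the episode above 0.025 m).
It fails at once if the oil bottle is moved more than 25 mm or tipped (distance of oil_bottle from where it was at the start of the episode above 0.025 m or angle between oil_bottle's own z axis and vertical above 0.3 rad).
It fails at once if the mug is moved more than 25 mm or tipped (distance of mug from where it was at the start of the episode above 0.025 m or angle between mug's own z axis and vertical above 0.3 rad).
It fails at once if the rolling pin is moved more than 25 mm (distance of rolling_pin from where it was at the start of the episode above 0.025 m).
It also fails if it takes over 69 s, if anything falls off the work surface, if the arm or the gripper's body presses on something with over 40 N, if the wrist force passes 120 N, or if a joint passes its speed limit or range.

## Working session

There is one attempt and no reset: what is moved stays moved. The work goes in short steps, Python scripts to look and compute and a shell command to move; the robot and the scene stay as the last step left them, time stands still between calls to the robot, and variables do not carry over. Pictures are saved under pics/ and viewed, at most 10 in all, crops included, and the job is handed in when it is done.

```bash
ls; mkdir -p pics; python3 - <<'E'
from rig import manip
import cv2,numpy as np
for n in("scene","top"):
    d=manip.get_image(n);cv2.imwrite(f"pics/{n}0.png",d["img"][:,:,::-1]);np.savez(f"pics/{n}0.npz",**d)
    print(n,d["camera_matrix"].round(1).tolist(),d["T"].round(4).tolist())
s=manip.get_state();print({k:np.round(v,3).tolist() for k,v in s.items()})
E
```

```text
pics
rig.py
steer.py
scene [[507.9, 0.0, 272.4], [0.0, 507.9, 215.4], [0.0, 0.0, 1.0]] [[-0.3383, 0.6026, -0.7228, 1.5275], [0.941, 0.224, -0.2536, 0.3704], [0.0091, -0.7659, -0.6429, 0.9775], [0.0, 0.0, 0.0, 1.0]]
top [[399.6, 0.0, 286.4], [0.0, 399.6, 207.3], [0.0, 0.0, 1.0]] [[0.0201, -0.9937, 0.1103, 0.449], [-0.9997, -0.0185, 0.0159, 0.0185], [-0.0137, -0.1106, -0.9938, 1.1609], [0.0, 0.0, 0.0, 1.0]]
{'clock': 0.1, 'qpos': [-1.381, 0.277, 1.506, -0.0, 1.361, -0.121], 'qd': [0.001, -0.001, -0.003, -0.001, 0.001, 0.0], 'effort': [0.001, -41.77, -24.64, -0.0, 0.006, 0.0], 'position': [0.176, -0.547, 0.252], 'ee_rot': [-0.001, 0.988, 0.155, -0.0], 'contact_force': [-0.311, -0.271, -0.63], 'moment': [-0.068, 0.012, 0.005], 'gripper_force': 0.0, 'width': 0.086}
```

```bash
sleep 8; ls pics
```

```text
(no output)
```

View pics/scene0.png

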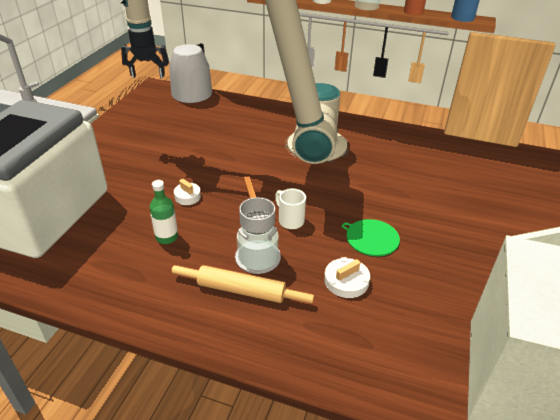

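View pics/top0.png

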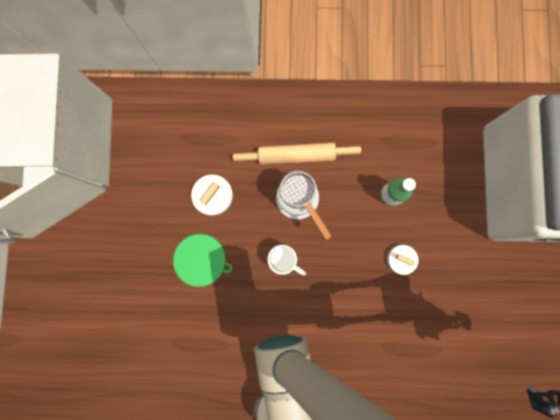

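The scene view shows the sieve on the canister at about (257,215), the lid at (347,277) and the pot holder at (373,238). In the top view the drum is at (297,190) with its handle running to (325,235), the lid is at (212,195), the pot holder at (199,260) and the mug at (282,260). Next is an enlarged crop for detail.

```bash
cat > h.py <<'E'
import numpy as np,cv2
from rig import manip
def load(n): return dict(np.load(f"pics/{n}.npz"))
def snap(n,tag):
    d=manip.get_image(n);np.savez(f"pics/{tag}.npz",**d);cv2.imwrite(f"pics/{tag}.png",d["img"][:,:,::-1]);return d
def ray(d,p):
    r=d["T"][:3,:3]@np.linalg.solve(d["camera_matrix"],[p[0],p[1],1.]);return d["T"][:3,3],r/np.linalg.norm(r)
def onz(d,p,z):
    o,r=ray(d,p);return (o+r*(z-o[2])/r[2])
def tri(d1,p1,d2,p2):
    o1,r1=ray(d1,p1);o2,r2=ray(d2,p2)
    t=np.linalg.lstsq(np.c_[r1,-r2],o2-o1,rcond=None)[0];a=o1+r1*t[0];b=o2+r2*t[1]
    return (a+b)/2,np.linalg.norm(a-b)
def proj(d,P):
    c=d["T"][:3,:3].T@(np.asarray(P)-d["T"][:3,3]);q=d["camera_matrix"]@c;return q[:2]/q[2]
def crop(d,x0,y0,w,h,s):
    return cv2.resize(np.ascontiguousarray(d["img"][y0:y0+h,x0:x0+w,::-1]),None,fx=s,fy=s,interpolation=cv2.INTER_CUBIC)
def mask(d,lo,hi): return cv2.inRange(cv2.cvtColor(d["img"],cv2.COLOR_RGB2HSV),lo,hi)
def blobs(m,box=None,amin=15):
    if box is not None:
        k=np.zeros_like(m);x0,y0,x1,y1=box;k[y0:y1,x0:x1]=255;m=m&k
    return sorted([c for c in cv2.findContours(m,cv2.RETR_EXTERNAL,cv2.CHAIN_APPROX_NONE)[0] if cv2.contourArea(c)>amin],key=cv2.contourArea)[::-1]
E
python3 - <<'E'
from h import *
s,t=load("scene0"),load("top0")
cv2.imwrite("pics/c1.png",np.hstack([np.vstack([crop(s,225,170,100,100,4)[:300],crop(s,315,210,100,75,4)]),np.vstack([crop(t,250,160,100,75,4),crop(t,165,160,100,75,4)])]))
for d,b in((s,None),(t,None)):
    for c in blobs(mask(d,(50,150,80),(75,255,255)),b,100)[:3]:
        print("green",cv2.contourArea(c),np.round(cv2.fitEllipse(c)[0],1),cv2.boundingRect(c),onz(d,cv2.fitEllipse(c)[0],.008).round(4))
    for c in blobs(mask(d,(8,90,120),(24,255,255)),(150,150,400,310),20):
        print("wood",cv2.contourArea(c),np.round(cv2.minAreaRect(c),1) if 0 else cv2.minAreaRect(c))
E
```

```text
green 1499.5 [371.7 237. ] (342, 219, 58, 38) [0.4293 0.2841 0.008 ]
wood 20553.0 ((274.4999694824219, 229.49996948242188), (248.99996948242188, 158.99996948242188), 0.0)
wood 3007.5 ((373.5, 192.5), (85.0, 51.0), 90.0)
wood 29567.0 ((274.4999694824219, 229.49996948242188), (248.99996948242188, 158.99996948242188), 0.0)
wood 990.0 ((357.5, 298.0), (22.0, 53.0), 90.0)
```

View pics/c1.png

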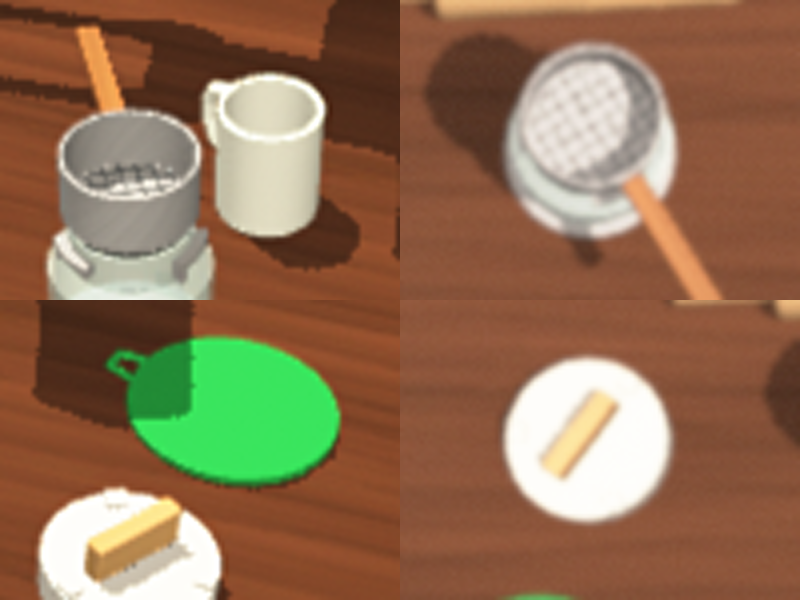

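The crop shows the orange handle, the drum rim, two grey ledges in the scene view (left and right of the neck), the lid's tan bar, and the pot holder with its loop to the upper left. Next I measure from both views.

```bash
python3 - <<'E'
from h import *
s,t=load("scene0"),load("top0")
# green incl. shadow
for d,nm in((s,"s"),(t,"t")):
    for c in blobs(mask(d,(50,120,40),(75,255,255)),(330,200,420,270) if nm=="s" else (160,225,240,300),100)[:1]:
        e=cv2.fitEllipse(cv2.convexHull(c)); o=cv2.morphologyEx(cv2.drawContours(np.zeros((420,560),np.uint8),[c],-1,255,-1),cv2.MORPH_OPEN,np.ones((9,9)));c2=blobs(o)[0];e=cv2.fitEllipse(c2)
        P=np.array([onz(d,p[0],.008) for p in c2]);(cc,r)=cv2.minEnclosingCircle(P[:,:2].astype(np.float32))
        print(nm,"holder",onz(d,e[0],.008).round(4),"circ",np.round(cc,4),round(r,4),np.round(e[0],1))
M=lambda d:mask(d,(5,100,170),(28,255,255))
for d,nm,bs in((s,"s",[(230,170,275,210),(330,255,370,285)]),(t,"t",[(295,195,340,245),(195,175,230,215)])):
    for b in bs:
        for c in blobs(M(d),b,20)[:2]:
            r=cv2.minAreaRect(c);print(nm,b,cv2.contourArea(c),np.round(r[0],1),np.round(r[1],1),r[2],cv2.boxPoints(r).round(1).tolist())
    # white lid
    b=(315,250,380,305) if nm=="s" else (180,165,245,225)
    w=mask(d,(0,0,150),(179,60,255)); c=blobs(w,b,50)[0];e=cv2.fitEllipse(cv2.convexHull(c));print(nm,"lid",np.round(e[0],1),np.round(e[1],1),cv2.boundingRect(c),"@.02",onz(d,e[0],.02).round(4))
for p in [(407-150,0)]: pass
print(cv2.cvtColor(s["img"],cv2.COLOR_RGB2HSV)[180:200:4,245:260:3].tolist())
E
```

```text
s holder [0.4296 0.2858 0.008 ] circ [0.4265 0.2805] 0.0805 [372.3 237.3]
t holder [0.4212 0.285  0.008 ] circ [0.4208 0.2855] 0.0747 [198.9 259.6]
s (230, 170, 275, 210) 103.5 [249.6 186.8] [22.1  5.7] 71.56504821777344 [[243.39999389648438, 177.1999969482422], [248.8000030517578, 175.39999389648438], [255.8000030517578, 196.39999389648438], [250.39999389648438, 198.1999969482422]]
s (330, 255, 370, 285) 211.0 [349.  268.9] [11.2 27.7] 57.09476089477539 [[334.29998779296875, 271.70001220703125], [357.6000061035156, 256.70001220703125], [363.6000061035156, 266.1000061035156], [340.3999938964844, 281.1000061035156]]
s lid [346.6 277.3] [39.8 46.3] (325, 257, 45, 41) @.02 [0.6174 0.2547 0.02  ]
t (295, 195, 340, 245) 225.0 [318.1 221.1] [39.7  7.1] 57.528804779052734 [[304.3999938964844, 206.3000030517578], [310.3999938964844, 202.5], [331.70001220703125, 236.0], [325.79998779296875, 239.8000030517578]]
t (195, 175, 230, 215) 25.0 [211.2 194.3] [ 2.  21.4] 36.25383758544922 [[204.0, 202.3000030517578], [216.6999969482422, 185.0], [218.3000030517578, 186.1999969482422], [205.6999969482422, 203.5]]
t lid [211.4 194.6] [40.5 41.8] (191, 175, 42, 41) @.02 [0.6085 0.2542 0.02  ]
[[[14, 172, 234], [15, 169, 234], [11, 178, 146], [10, 176, 138], [10, 174, 136]], [[11, 176, 148], [15, 171, 236], [14, 168, 235], [10, 178, 152], [10, 174, 152]], [[9, 177, 131], [14, 170, 237], [15, 166, 241], [10, 174, 135], [10, 176, 145]], [[10, 174, 82], [13, 178, 156], [15, 169, 238], [14, 176, 236], [10, 172, 83]], [[10, 174, 129], [10, 175, 86], [15, 168, 240], [15, 158, 245], [10, 111, 92]]]
```

```bash
python3 - <<'E'
from h import *
s,t=load("scene0"),load("top0")
tip,e=tri(s,(246.1,176.3),t,(328.8,237.9));print("tip",tip.round(4),e.round(4))
a=onz(t,(328.8,237.9),.17);b=onz(t,(307.4,204.4),.17);u=(a-b)/np.linalg.norm(a-b);print("len",np.linalg.norm(a-b),"yaw",np.degrees(np.arctan2(u[1],u[0])),"axis",(a-.145*u).round(4),a.round(4))
rim=onz(t,(298.3,189.2),.173);print("rim t",rim.round(4)); print("rim s",onz(s,(225+130/4,170+153/4),.173).round(4), tri(s,(225+130/4,170+153/4),t,(298.3,189.2)))
for lo in (60,80):
  m=mask(t,(8,lo,120),(30,255,255));
  for c in blobs(m,(195,175,230,215),20)[:2]:
    r=cv2.minAreaRect(c);print(lo,cv2.contourArea(c),np.round(r[0],1),np.round(r[1],1),r[2],cv2.boxPoints(r).round(1).tolist())
# bar top face: crop corners of scene: bright face
m=mask(s,(8,60,215),(30,255,255))
for c in blobs(m,(330,250,370,285),20)[:2]:
    r=cv2.minAreaRect(c);print("s bar",cv2.contourArea(c),np.round(r[0],1),np.round(r[1],1),r[2],cv2.boxPoints(r).round(1).tolist())
print("lid top circle t",onz(t,(211.4,194.6),.027).round(4))
E
```

```text
tip [ 0.4851 -0.0725  0.1671] 0.0006
len 0.09849908199690083 yaw -146.7373798983916 axis [0.6062 0.0076 0.17  ] [ 0.4849 -0.072   0.17  ]
rim t [0.6048 0.0054 0.173 ]
rim s [0.6099 0.0087 0.173 ] (array([0.60520747, 0.00605634, 0.16873219]), np.float64(0.0014077461808467636))
60 152.0 [209.6 193.2] [ 7.6 23.6] 36.869895935058594 [[199.5, 200.39999389648438], [213.60000610351562, 181.5], [219.6999969482422, 186.0], [205.60000610351562, 204.89999389648438]]
60 35.0 [223.5 179. ] [ 8. 11.] 90.0 [[218.0, 175.0], [229.0, 175.0], [229.0, 183.0], [218.0, 183.0]]
80 125.5 [209.7 193.3] [ 6.6 22.4] 36.869895935058594 [[200.3000030517578, 200.1999969482422], [213.8000030517578, 182.3000030517578], [219.0, 186.3000030517578], [205.60000610351562, 204.1999969482422]]
80 27.5 [224.  178.5] [ 7. 10.] 90.0 [[219.0, 175.0], [229.0, 175.0], [229.0, 182.0], [219.0, 182.0]]
s bar 93.0 [347.2 266.4] [ 5.4 25.9] 63.43495178222656 [[334.3999938964844, 269.79998779296875], [357.6000061035156, 258.20001220703125], [360.0, 263.0], [336.79998779296875, 274.6000061035156]]
lid top circle t [0.6076 0.2528 0.027 ]
```

```bash
cat >> h.py <<'E'
def go(x,y,z,psi=None):
    s=manip.get_state();q=s["ee_rot"];p=np.array(s["position"])
    w,a,b,c=q;X=np.array([1-2*(b*b+c*c),2*(a*b+w*c),2*(a*c-w*b)]);Y=np.array([2*(a*b-w*c),1-2*(a*a+c*c),2*(b*c+w*a)]);Z=np.cross(X,Y)
    cur=np.degrees(np.arctan2(X[1],X[0]));D=np.array([x,y,z])-p
    print("clk",round(s["clock"],2),"p",p.round(4),"psi",cur.round(2),"tool d now",np.round([X@D,Y@D,Z@D],4),"Zdown",Z.round(3),"f",np.round(s["contact_force"],1),"w",round(s["width"],4),round(s["gripper_force"],1))
    if psi is not None:
        r=np.radians(psi);x2=np.array([np.cos(r),np.sin(r),0]);y2=np.array([np.sin(r),-np.cos(r),0])
        print(" turn",round(-np.radians((psi-cur+180)%360-180),4),"after turn d",np.round([x2@D,y2@D,-D[2]],4))
E
echo '{"dx":[0,0,0],"dy":[0,0,0],"dz":[-0.005,-0.005,-0.005],"spin":[-0.09,-0.09,-0.09]}' > rows.txt && python3 steer.py rows.txt
python3 -c "
from h import *
go(.5428,-.0347,.25,33.3)"
```

```text
clock: 0.35
position: [0.1758, -0.5471, 0.2679]
ee_rot: [-0.001, 0.957, 0.288, 0.0]
contact_force: [-0.3, 0.3, -0.2]
width: 0.0855
gripper_force: 0.0
clk 0.35 p [ 0.1758 -0.5471  0.2679] psi 33.53 tool d now [ 0.589  -0.2243  0.0185] Zdown [-0.     0.001 -1.   ] f [-0.3  0.3 -0.2] w 0.0855 0.0
 turn 0.0041 after turn d [ 0.5881 -0.2268  0.0179]
```

```bash

echo '{"dx":[0.037,0.037,0.037,0.037,0.037],"dy":[-0.014,-0.014,-0.014,-0.014,-0.014],"dz":[0,0,0,0,0],"spin":[0,0,0,0,0]}' > rows.txt && python3 steer.py rows.txt 0.04 >/dev/null
echo '{"dx":[0.037,0.037,0.037,0.037,0.037],"dy":[-0.014,-0.014,-0.014,-0.014,-0.014],"dz":[0,0,0,0,0],"spin":[0,0,0,0,0]}' > rows.txt && python3 steer.py rows.txt >/dev/null
echo '{"dx":[0.037,0.037,0.037,0.037,0.037],"dy":[-0.014,-0.014,-0.014,-0.014,-0.014],"dz":[0.002,0.002,0.002,0.002,0.002],"spin":[0,0,0,0,0]}' > rows.txt && python3 steer.py rows.txt >/dev/null
python3 -c "
from h import *
go(.5428,-.0347,.22,33.3)"
```

```text
clk 1.6 p [ 0.5251 -0.0654  0.2579] psi 33.29 tool d now [ 0.0317 -0.016   0.0379] Zdown [-0.001 -0.    -1.   ] f [ 2.  -1.3  0.1] w 0.04 0.0
 turn -0.0001 after turn d [ 0.0316 -0.016   0.0379]
```

```bash

echo '{"dx":[0.0316,0,0,0],"dy":[-0.016,0,0,0],"dz":[0.019,0.019,0,0],"spin":[0,0,0,0]}' > rows.txt && python3 steer.py rows.txt >/dev/null
python3 -c "
from h import *
go(.5428,-.0347,.167,33.3)
t=snap('top','t1');s=snap('scene','s1')
cv2.imwrite('pics/c2.png',np.hstack([crop(s,225,150,100,100,4),crop(t,260,160,100,100,4)]))"
```

```text
clk 1.93 p [ 0.5412 -0.0363  0.2191] psi 33.34 tool d now [ 0.0024 -0.0004  0.0521] Zdown [-0.004  0.    -1.   ] f [-0.5 -0.3  1.1] w 0.0401 0.0
 turn 0.0007 after turn d [ 0.0022 -0.0005  0.0521]
```

View pics/c2.png

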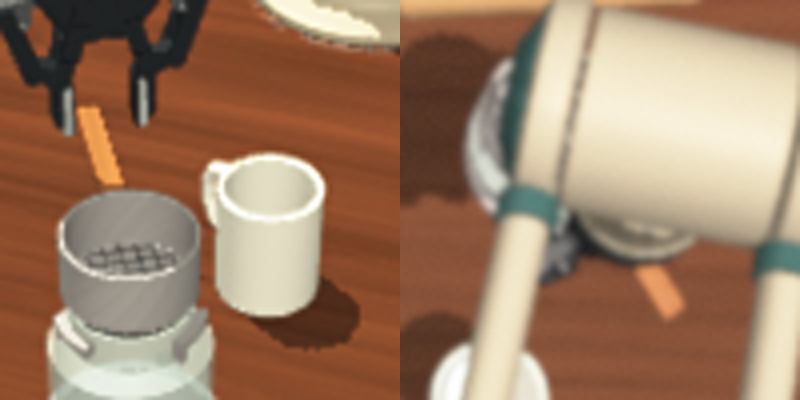

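The fingers straddle the handle line at (247,180) in the scene view, and the drum is still on the seal. I'll descend and grip.

```bash

echo '{"dx":[0.002,0,0,0],"dy":[0,0,0,0],"dz":[0.026,0.02,0.006,0],"spin":[0,0,0,0]}' > rows.txt && python3 steer.py rows.txt >/dev/null
python3 -c "
from h import *
go(.5428,-.0347,.167,33.3)"
echo '{"dx":[0,0,0,0],"dy":[0,0,0,0],"dz":[0,0,0,0],"spin":[0,0,0,0]}' > rows.txt && python3 steer.py rows.txt 0 70
echo '{"dx":[0,0,0,0,0],"dy":[0,0,0,0,0],"dz":[0,-0.01,-0.02,-0.02,-0.02],"spin":[0,0,0,0,0]}' > rows.txt && python3 steer.py rows.txt
```

```text
clk 2.37 p [ 0.5429 -0.0365  0.1678] psi 33.17 tool d now [ 0.0009 -0.0016  0.0008] Zdown [-0.002  0.    -1.   ] f [0.3 0.3 0.2] w 0.0398 0.0
 turn -0.0022 after turn d [ 0.0009 -0.0016  0.0008]
clock: 2.7
position: [0.5448, -0.0361, 0.1699]
ee_rot: [0.001, 0.958, 0.286, 0.001]
contact_force: [-0.2, -0.6, 2.0]
width: 0.0144
gripper_force: 69.0
clock: 3.12
position: [0.5431, -0.0352, 0.2388]
ee_rot: [-0.001, 0.958, 0.286, -0.001]
contact_force: [0.3, -0.3, -1.4]
width: 0.0147
gripper_force: 68.4
```

```bash

python3 -c "
from h import *
go(.362,.243,.22,33.3)"
```

```text
clk 3.12 p [ 0.5431 -0.0352  0.2388] psi 33.29 tool d now [ 0.0013 -0.3319  0.0194] Zdown [-0.002  0.001 -1.   ] f [ 0.3 -0.3 -1.4] w 0.0147 68.4
 turn -0.0001 after turn d [ 0.0013 -0.3319  0.0188]
```

```bash

echo '{"dx":[0,0,0,0,0],"dy":[-0.01,-0.02,-0.03,-0.03,-0.03],"dz":[0,0,0,0,0],"spin":[0,0,0,0,0]}' > rows.txt && python3 steer.py rows.txt|grep force
echo '{"dx":[0,0,0,0,0],"dy":[-0.03,-0.03,-0.03,-0.03,-0.03],"dz":[0,0,0,0,0],"spin":[0,0,0,0,0]}' > rows.txt && python3 steer.py rows.txt |grep force
echo '{"dx":[0,0,0,0,0],"dy":[-0.03,-0.02,-0.01,0,0],"dz":[0,0,0,0.02,0],"spin":[0,0,0,0,0]}' > rows.txt && python3 steer.py rows.txt |grep force
python3 -c "
from h import *
go(.362,.243,.048,33.3)
t=snap('top','t2');s=snap('scene','s2')
cv2.imwrite('pics/c3.png',np.hstack([np.vstack([crop(s,225,190,100,75,4),crop(s,325,170,100,75,4)]),np.vstack([crop(t,250,155,100,75,4),crop(t,165,200,100,75,4)])]))"
```

```text
contact_force: [0.4, -0.1, -2.9]
gripper_force: 68.5
contact_force: [-0.3, -0.4, -2.7]
gripper_force: 68.5
contact_force: [-2.0, -1.3, -2.7]
gripper_force: 68.5
clk 4.37 p [0.3599 0.2397 0.2153] psi 33.38 tool d now [ 0.0048 -0.0015  0.1673] Zdown [-0.006 -0.003 -1.   ] f [-2.  -1.3 -2.7] w 0.0145 68.5
 turn 0.0015 after turn d [ 0.0036 -0.0016  0.1673]
```

View pics/c3.png

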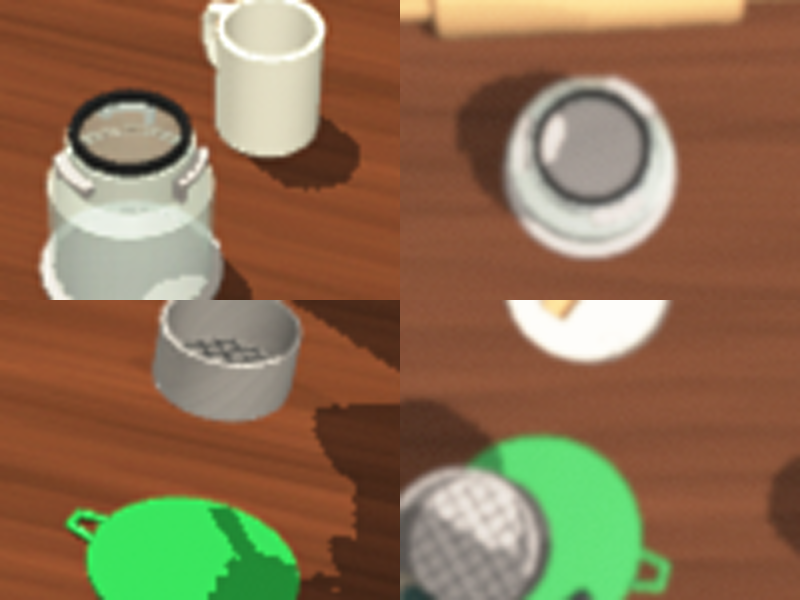

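```bash

python3 - <<'E'
from h import *
t=load('t2');s=load('s2')
print("drum rim",onz(t,(183.2,261.2),.22).round(4))
c=[]
for d,b in((s,(235,205,280,240)),(t,(270,165,325,215))):
    m=mask(d,(0,0,0),(179,255,75))
    k=blobs(m,b,20)[0];e=cv2.fitEllipse(cv2.convexHull(k));print(np.round(e[0],2),np.round(e[1],1),cv2.boundingRect(k),onz(d,e[0],.128).round(4));c.append(e[0])
C,err=tri(s,c[0],t,c[1]);print("seal",C.round(4),err.round(4))
# foot/lid
C0=onz(t,c[1],.128)
for nm,p in(("L",(243.3,233)),("R",(273.8,233))):
    P=onz(s,p,.109)-C0;print(nm,np.hypot(*P[:2]).round(4),np.degrees(np.arctan2(P[1],P[0])).round(1))
cv2.imwrite("pics/c4.png",np.hstack([crop(s,232,205,56,60,7),crop(t,272,165,56,60,7)]))
E
```

```text
drum rim [0.422  0.2727 0.22  ]
[257.14 222.6 ] [21.  30.2] (242, 212, 31, 22) [0.6131 0.0084 0.128 ]Traceback (most recent call last):
  File "<stdin>", line 7, in <module>
IndexError: list index out of range
```

```bash

python3 - <<'E'
from h import *
t=load('t2');s=load('s2')
a=crop(s,325,140,100,120,4);b=crop(t,130,200,100,120,4)
cv2.imwrite("pics/c4.png",np.vstack([np.hstack([a,b])[:400], np.hstack([crop(s,232,205,57,28,7),crop(t,272,165,57,28,7)])[:,:800]]))
cv2.imwrite("pics/c4.png",np.hstack([a,b]))
im=t["img"][165:215,270:325];print(im.min(2)[10:40:3,8:50:3])
E
```

```text
Traceback (most recent call last):
ValueError: all the input array dimensions except for the concatenation axis must match exactly, but along dimension 1, the array at index 0 has size 800 and the array at index 1 has size 798
```

```bash

python3 - <<'E'
from h import *
t=load('t2');s=load('s2')
a=crop(s,325,140,80,120,5);b=crop(t,140,200,80,120,5)
cv2.imwrite("pics/c4.png",np.hstack([a,b]))
im=t["img"][165:215,270:325];print(im.min(2)[10:40:3,8:50:3])
E
```

```text
[[ 42  41  41  54 106 141 151 152 187 162  86  57  58  58]
 [ 37  39  85 155 145  86  69  68  97 173 213 113  58  58]
 [ 38  81 171 128  84 132 143 143 127  80 158 217  90  57]
 [ 52 172 147 127 178 147 148 145 147 142  85 145 163  57]
 [115 179  95 209 206 148 144 144 145 146 136  86 198 100]
 [177 189  98 222 178 144 144 145 147 148 146  79 192 167]
 [202 188 101 216 152 145 148 148 149 149 145  88 206 218]
 [202 180 114 141 147 149 150 150 150 150 137 109 219 223]
 [174 205 169  84 145 150 152 153 151 147  91 182 225 221]
 [156 206 194 142  84 130 148 147 133  89 150 221 232 204]]
```

View pics/c4.png

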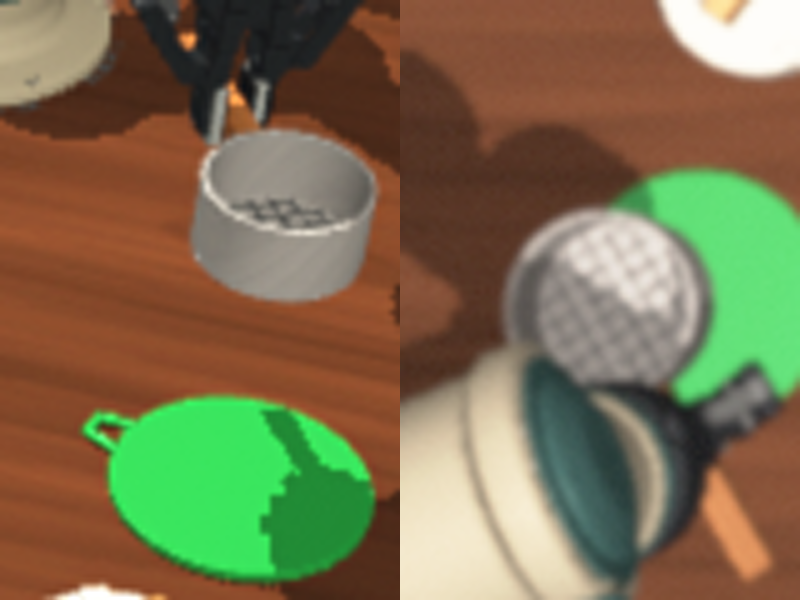

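In this view the drum rim is centred near top (180,261) and scene (382.6,177), and it's as level as the pot holder's own perspective ellipse. I'll check this by triangulation, and fit the seal as well.

```bash

python3 - <<'E'
from h import *
t=load('t2');s=load('s2')
print("drum",tri(s,(382.6,177),t,(180,261)))
m=mask(t,(0,0,0),(179,255,118)); 
hs=cv2.cvtColor(t["img"],cv2.COLOR_RGB2HSV); m=((hs[...,1]<60)&(hs[...,2]<125)).astype(np.uint8)*255
for k in blobs(m,(278,172,320,210),20)[:2]:
    e=cv2.fitEllipse(cv2.convexHull(k));print(np.round(e[0],2),np.round(e[1],1),onz(t,e[0],.128).round(4));
    C,err=tri(s,(257.14,222.6),t,e[0]);print("seal",C.round(4),err.round(4))
C0=onz(t,(297.5,190.8),.128)
for nm,p in(("L",(243.3,233)),("R",(273.8,233))):
  for C in (C0,onz(s,(257.14,222.6),.128)):
    P=onz(s,p,.109)-C;print(nm,np.hypot(*P[:2]).round(4),np.degrees(np.arctan2(P[1],P[0])).round(1))
# foot + lid contours in top, shoulder
w=((hs[...,1]<60)&(hs[...,2]>100)).astype(np.uint8)*255
k=blobs(w,(265,165,330,230),50)[0];e=cv2.minEnclosingCircle(k);print("foot",e,onz(t,e[0],.004).round(4), e[1]/399.6*1.16)
E
```

```text
drum (array([0.42194662, 0.28293548, 0.211554  ]), np.float64(0.000668109974620155))
[297.44 191.24] [28.8 29.1] [0.6064 0.007  0.128 ]
seal [0.6073 0.0066 0.1228] 0.0008
L 0.0432 -35.4
L 0.0399 -41.8
R 0.0486 80.4
R 0.0465 86.7
foot ((297.4081115722656, 196.36756896972656), 22.676292419433594) [0.6102 0.0055 0.004 ] 0.06582707509144886
```

```bash

echo '{"dx":[0,0.003,0,0,0],"dy":[0,0,0,0,0],"dz":[0.03,0.04,0.04,0.03,0.01],"spin":[0,0,0,0,0]}' > rows.txt && python3 steer.py rows.txt >/dev/null
echo '{"dx":[0,0,0],"dy":[0,0,0],"dz":[0.006,0.004,0],"spin":[0,0,0]}' > rows.txt && python3 steer.py rows.txt |grep force
python3 -c "
from h import *
go(.362,.243,.048,33.3)"
```

```text
contact_force: [1.0, -0.7, -2.5]
gripper_force: 68.5
clk 5.13 p [0.3663 0.2419 0.0585] psi 33.23 tool d now [-0.003  -0.0033  0.0105] Zdown [ 0.001  0.    -1.   ] f [ 1.  -0.7 -2.5] w 0.0145 68.5
 turn -0.0013 after turn d [-0.003  -0.0033  0.0105]
```

```bash

echo '{"dx":[-0.003,0,0,0],"dy":[-0.003,0,0,0],"dz":[0.003,0.002,0.002,0],"spin":[0,0,0,0]}' > rows.txt && python3 steer.py rows.txt|grep -E "pos|force"
echo '{"dx":[0,0],"dy":[0,0],"dz":[0.002,0],"spin":[0,0]}' > rows.txt && python3 steer.py rows.txt|grep -E "pos|force"
echo '{"dx":[0,0],"dy":[0,0],"dz":[0.002,0],"spin":[0,0]}' > rows.txt && python3 steer.py rows.txt|grep -E "pos|force"
```

```text
position: [0.3613, 0.2429, 0.0516]
contact_force: [0.8, 0.6, -2.4]
gripper_force: 68.6
position: [0.3615, 0.243, 0.05]
contact_force: [-1.6, -1.1, 7.3]
gripper_force: 69.9
position: [0.3609, 0.2425, 0.0489]
contact_force: [-6.1, -4.0, 18.5]
gripper_force: 71.7
```

```bash

echo '{"dx":[0,0],"dy":[0,0],"dz":[-0.0025,0],"spin":[0,0]}' > rows.txt && python3 steer.py rows.txt|grep -E "pos|force"
echo '{"dx":[0,0,0],"dy":[0,0,0],"dz":[0,0,0],"spin":[0,0,0]}' > rows.txt && python3 steer.py rows.txt 0.04|grep -E "pos|force|wid"
echo '{"dx":[0,0,0,0,0],"dy":[0,0,0,0,0],"dz":[-0.02,-0.04,-0.04,-0.04,0],"spin":[0,0,0,0,0]}' > rows.txt && python3 steer.py rows.txt|grep -E "pos|force"
python3 - <<'E'
from h import *
t=snap('top','t3');s=snap('scene','s3')
cv2.imwrite("pics/c5.png",np.hstack([crop(s,315,195,80,100,5),crop(t,165,165,80,120,5)[:500]]))
go(.608,.253,.15)
E
```

```text
position: [0.3619, 0.2431, 0.0505]
contact_force: [0.6, -0.3, -1.7]
gripper_force: 68.9
position: [0.3614, 0.2429, 0.0497]
contact_force: [-0.3, -0.2, 1.2]
width: 0.0399
gripper_force: 0.0
position: [0.3657, 0.245, 0.1968]
contact_force: [0.3, 1.2, 0.2]
gripper_force: 0.0
clk 6.73 p [0.3623 0.2433 0.1914] psi 33.28 tool d now [0.2105 0.1267 0.0425] Zdown [ 0.004  0.002 -1.   ] f [ 0.3 -0.8 -1. ] w 0.04 0.0
```

View pics/c5.png

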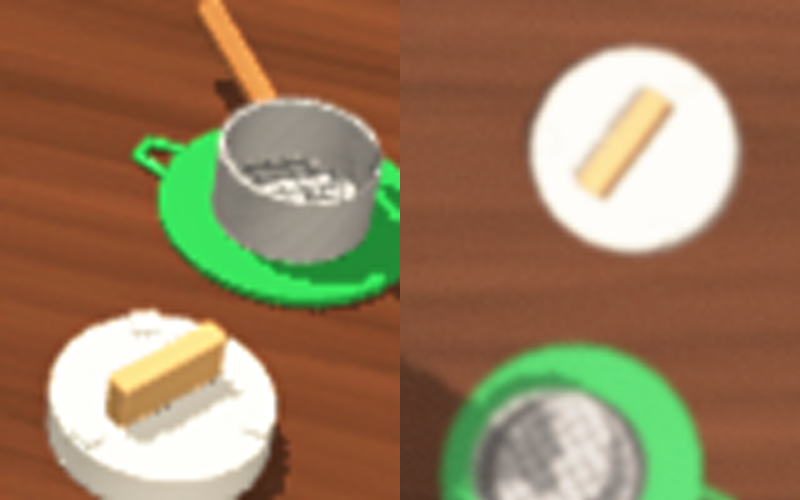

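The sieve stands upright and centred on the pot holder. In the scene crop the lid's pads are at (145,325), (90,440) and (255,430). The pad at (90,440) is in line with the bar, so the lid's +x points to the bar end at +x/-y.

```bash

python3 - <<'E'
from h import *
t=load('t3');s=load('s3')
m=mask(t,(8,60,120),(30,255,255));k=blobs(m,(198,178,223,208),20)[0];r=cv2.minAreaRect(k);b=cv2.boxPoints(r);print(r)
b=b[np.argsort(b[:,1])];e1=b[:2].mean(0);e2=b[2:].mean(0);P,Q=onz(t,e1,.057),onz(t,e2,.057);v=P-Q
print("bar t",((P+Q)/2).round(4),np.linalg.norm(v).round(4),"yaw",np.degrees(np.arctan2(v[1],v[0])).round(1))
m=mask(s,(8,60,215),(30,255,255));k=blobs(m,(330,250,370,285),20)[0];rs=cv2.minAreaRect(k);print(rs)
print("bar s",onz(s,rs[0],.057).round(4),tri(s,rs[0],t,r[0]))
b=cv2.boxPoints(rs);b=b[np.argsort(b[:,0])];P,Q=onz(s,b[:2].mean(0),.057),onz(s,b[2:].mean(0),.057);v=P-Q;print(np.linalg.norm(v),"yaw s",np.degrees(np.arctan2(v[1],v[0])))
# pads
L=(P+Q)/2
for p in((315+145/5,195+325/5),(315+90/5,195+440/5),(315+255/5,195+430/5)):
    w=onz(s,p,.028)-np.array([.609,.253,0]);print("pad",np.hypot(*w[:2]).round(3),np.degrees(np.arctan2(w[1],w[0])).round(0))
w=mask(t,(0,0,150),(179,60,255)); k=blobs(w|m*0,(180,165,245,225),50)[0];c=cv2.minEnclosingCircle(k);print("lid circ",c,onz(t,c[0],.027).round(4),onz(t,c[0],.015).round(4))
# sieve rim check
go(.608,.253,.15,143)
E
```

```text
((209.6000213623047, 193.20001220703125), (7.600000381469727, 23.60000228881836), 36.869895935058594)
bar t [0.6073 0.2518 0.057 ] 0.0658 yaw -34.8
((347.20001220703125, 266.4000549316406), (5.366562843322754, 25.938386917114258), 63.43495178222656)
bar s [0.6153 0.2519 0.057 ] (array([0.60847254, 0.25208689, 0.05064406]), np.float64(0.0022028395011709826))
0.07548485501616288 yaw s -37.13430658606051
pad 0.046 -157.0
pad 0.053 -28.0
pad 0.053 78.0
lid circ ((211.3203125, 194.9322967529297), 20.910444259643555) [0.6066 0.253  0.027 ] [0.6083 0.2555 0.015 ]
clk 6.73 p [0.3623 0.2433 0.1914] psi 33.28 tool d now [0.2105 0.1267 0.0425] Zdown [ 0.004  0.002 -1.   ] f [ 0.3 -0.8 -1. ] w 0.04 0.0
 turn -1.915 after turn d [-0.1904  0.1556  0.0414]
```

```bash

for i in 1 ; do :; done
echo '{"dx":[0,0,0,0,0],"dy":[0,0,0,0,0],"dz":[0,0,0,0,0],"spin":[-0.12,-0.12,-0.12,-0.12,-0.12]}' > rows.txt && python3 steer.py rows.txt >/dev/null
echo '{"dx":[0,0,0,0,0],"dy":[0,0,0,0,0],"dz":[0,0,0,0,0],"spin":[-0.12,-0.12,-0.12,-0.12,-0.12]}' > rows.txt && python3 steer.py rows.txt >/dev/null
echo '{"dx":[0,0,0,0,0],"dy":[0,0,0,0,0],"dz":[0,0,0,0,0],"spin":[-0.12,-0.12,-0.12,-0.12,-0.12]}' > rows.txt && python3 steer.py rows.txt >/dev/null
echo '{"dx":[0,0],"dy":[0,0],"dz":[0,0],"spin":[-0.12,0]}' > rows.txt && python3 steer.py rows.txt >/dev/null
python3 -c "
from h import *
go(.607,.2525,.13,144)"
```

```text
clk 8.15 p [0.3601 0.2423 0.1879] psi 143.39 tool d now [-0.1922  0.1557  0.0569] Zdown [-0.004 -0.002 -1.   ] f [ 0.1  0.1 -0.4] w 0.0399 0.0
 turn -0.0107 after turn d [-0.1937  0.1534  0.0579]
```

```bash

echo '{"dx":[-0.032,-0.032,-0.032,-0.032,-0.032],"dy":[0.026,0.026,0.026,0.026,0.026],"dz":[0,0,0,0,0.01],"spin":[-0.005,-0.005,0,0,0]}' > rows.txt && python3 steer.py rows.txt >/dev/null
echo '{"dx":[-0.032,0,0,0],"dy":[0.025,0,0,0],"dz":[0.02,0.02,0,0],"spin":[0,0,0,0]}' > rows.txt && python3 steer.py rows.txt >/dev/null
python3 -c "
from h import *
go(.607,.2525,.055,144)
s=snap('scene','s4');t=snap('top','t4')
cv2.imwrite('pics/c6.png',np.hstack([crop(s,310,200,80,100,5),crop(t,165,155,80,100,5)]))"
```

```text
clk 8.9 p [0.6018 0.2533 0.1384] psi 143.72 tool d now [-0.005   0.0029  0.0833] Zdown [-0.007 -0.002 -1.   ] f [-0.3  0.7  0.5] w 0.0398 0.0
 turn -0.0049 after turn d [-0.0046  0.0024  0.0834]
```

View pics/c6.png

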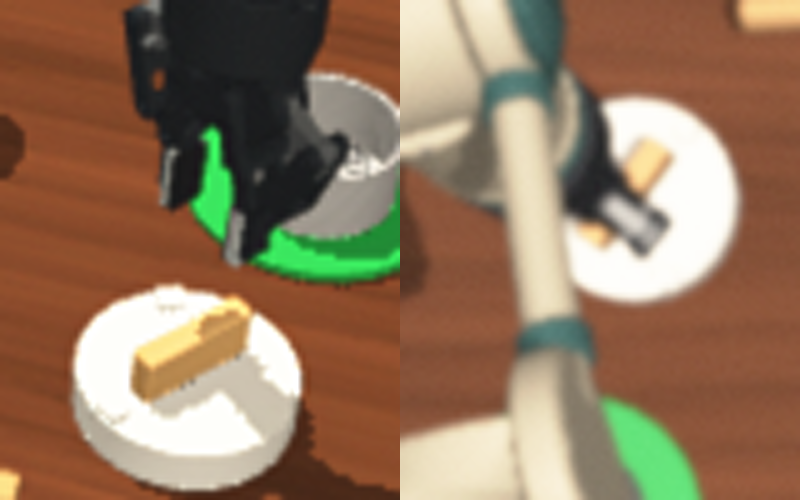

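The fingers at scene (342,243) are set across the bar and clear of the sieve. Next I correct 5 mm and descend.

```bash

echo '{"dx":[-0.003,-0.002,0,0,0],"dy":[0.002,0,0,0,0],"dz":[0.02,0.03,0.02,0,0],"spin":[0,0,0,0,0]}' > rows.txt && python3 steer.py rows.txt >/dev/null
python3 -c "
from h import *
go(.607,.2525,.055,144)"
```

```text
clk 9.42 p [0.6081 0.2529 0.0723] psi 143.86 tool d now [ 0.0007 -0.0009  0.0173] Zdown [-0. -0. -1.] f [ 1.  -0.3 -0.1] w 0.04 0.0
 turn -0.0024 after turn d [ 0.0007 -0.0009  0.0173]
```

```bash

echo '{"dx":[0,0,0,0],"dy":[0,0,0,0],"dz":[0.01,0.006,0,0],"spin":[0,0,0,0]}' > rows.txt && python3 steer.py rows.txt | grep -E "pos|force"
echo '{"dx":[0,0,0,0],"dy":[0,0,0,0],"dz":[0,0,0,0],"spin":[0,0,0,0]}' > rows.txt && python3 steer.py rows.txt 0 100| grep -E "pos|force|wid"
python3 -c "
from h import *
go(.607,.2525,.055,144)"
echo '{"dx":[0,0,0,0,0],"dy":[0,0,0,0,0],"dz":[-0.01,-0.02,-0.03,-0.04,-0.03],"spin":[0,0,0,0,0]}' > rows.txt && python3 steer.py rows.txt| grep -E "pos|force|wid"
```

```text
position: [0.609, 0.2527, 0.0559]
contact_force: [-0.3, -0.2, 0.1]
gripper_force: 0.0
position: [0.6097, 0.2529, 0.0565]
contact_force: [-0.6, 1.1, 4.9]
width: 0.0142
gripper_force: 98.7
clk 10.08 p [0.6097 0.2529 0.0565] psi 143.86 tool d now [ 0.0019 -0.0019  0.0015] Zdown [ 0.002  0.001 -1.   ] f [-0.6  1.1  4.9] w 0.0142 98.7
 turn -0.0025 after turn d [ 0.0019 -0.0019  0.0015]
position: [0.6088, 0.2525, 0.1877]
contact_force: [0.5, 0.8, -2.0]
width: 0.0136
gripper_force: 97.8
```

```bash

echo '{"dx":[0,0,0,0,0],"dy":[0,0,0,0,0],"dz":[-0.01,-0.02,-0.02,0,0],"spin":[0.11,0.11,0.11,0.11,0.11]}' > rows.txt && python3 steer.py rows.txt| grep -E "force"
echo '{"dx":[0,0,0,0,0],"dy":[0,0,0,0,0],"dz":[0,0,0,0,0],"spin":[0.11,0.11,0.11,0.11,0.09]}' > rows.txt && python3 steer.py rows.txt| grep -E "force"
python3 -c "
from h import *
go(.6065,.007,.23,82)"
```

```text
contact_force: [0.2, -0.5, -3.2]
gripper_force: 97.9
contact_force: [-0.6, 0.3, -2.8]
gripper_force: 97.9
clk 11.33 p [0.6083 0.2524 0.2352] psi 81.68 tool d now [-0.243   0.0337  0.0053] Zdown [-0.002 -0.001 -1.   ] f [-0.6  0.3 -2.8] w 0.014 97.9
 turn -0.0056 after turn d [-0.2432  0.0324  0.0052]
```

```bash

echo '{"dx":[-0.02,-0.03,-0.03,-0.03,-0.03],"dy":[0.0025,0.004,0.004,0.004,0.004],"dz":[0,0,0,0,0],"spin":[0,0,0,0,0]}' > rows.txt && python3 steer.py rows.txt| grep -E "gripper_force"
echo '{"dx":[-0.03,-0.03,-0.02,-0.015,-0.01],"dy":[0.004,0.004,0.004,0.0025,0.001],"dz":[0,0,0,0,0],"spin":[0,0,0,0,0]}' > rows.txt && python3 steer.py rows.txt| grep -E "gripper_force"
echo '{"dx":[0,0],"dy":[0,0],"dz":[0,0],"spin":[0,0]}' > rows.txt && python3 steer.py rows.txt| grep -E "gripper_force"
python3 -c "
from h import *
s=snap('scene','s5');t=snap('top','t5')
go(.6063,.005,.23,82)
cv2.imwrite('pics/c7.png',np.hstack([crop(s,210,150,100,130,4),crop(t,250,140,100,130,4)]))"
```

```text
gripper_force: 97.9
gripper_force: 97.9
gripper_force: 97.9
clk 12.43 p [0.6083 0.0066 0.2355] psi 82.04 tool d now [-0.0019 -0.0018  0.0055] Zdown [-0.     0.001 -1.   ] f [ 0.2 -0.2 -2.5] w 0.0141 97.9
 turn 0.0006 after turn d [-0.0019 -0.0018  0.0055]
```

View pics/c7.png

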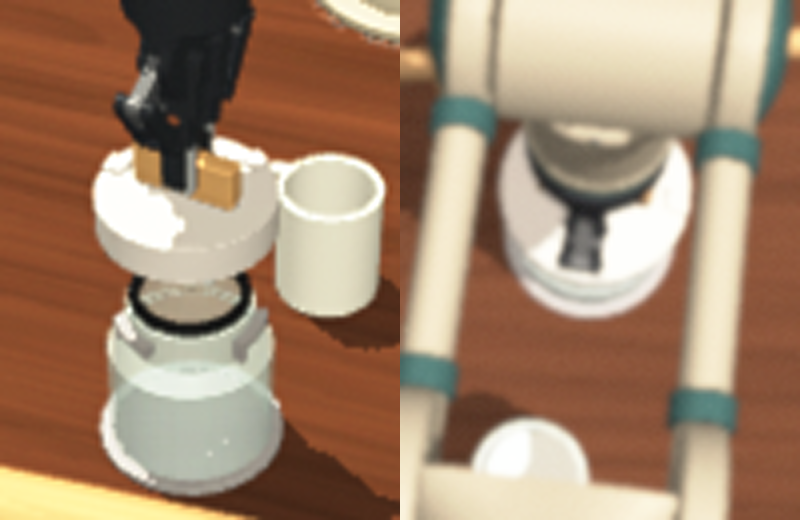

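The lid hangs level above the seal: its edges are at scene columns 233.3 and 279.8, top columns 274.8 and 323.0. I'll check how well it's centred numerically.

```bash

python3 - <<'E'
from h import *
t=load('t5');s=load('s5')
def edges(d,row,x0,x1,ref):
    g=cv2.cvtColor(d["img"],cv2.COLOR_RGB2HSV)[row,x0:x1];return "".join("#" if (a[1]<60 and a[2]>110) else "." for a in g)
for r in (196,200,204,208): print("s",r,edges(s,r,228,300,0))
for r in (180,184,188,192,196,200,204,208,212): print("t",r,edges(t,r,268,330,0))
for z in (.128,.179,.206):
    print(z,proj(s,(.6063,.007,z)).round(2),proj(t,(.6063,.007,z)).round(2),proj(t,(.6063,.0645,z)).round(2),proj(t,(.6063,-.0505,z)).round(2))
E
```

```text
s 196 ......##############.........##............#############################
s 200 ......##########################..........##############################
s 204 ......##################################################################
s 208 .......#################################################################
t 180 #.......#######...###............#######.#############....####
t 184 #......#########.....################.#######.#########....###
t 188 .......#############...........###...........##########...#.##
t 192 .......#################..........#####################..#####
t 196 ........################...#.....####################....#####
t 200 ........################..#########################.......####
t 204 .........#############...####...##################......######
t 208 ...........#####################################........######
t 212 ..............################################..........######
0.128 [257.57 220.86] [297.44 191.29] [275.44 190.9 ] [319.48 191.68]
0.179 [257.37 205.39] [297.72 188.2 ] [274.6  187.79] [320.89 188.61]
0.206 [257.27 196.88] [297.88 186.44] [274.12 186.02] [321.69 186.86]
```

```bash

echo '{"dx":[0,0,0,0,0],"dy":[0,0,0,0,0],"dz":[0.02,0.02,0.01,0,0],"spin":[0,0,0,0,0]}' > rows.txt && python3 steer.py rows.txt| grep -E "pos|contact"
python3 -c "
from h import *
go(.6072,.007,.165,82)"
```

```text
position: [0.6083, 0.0062, 0.1853]
contact_force: [0.7, -0.3, -2.3]
clk 12.85 p [0.6083 0.0062 0.1853] psi 82.04 tool d now [ 0.0007 -0.0012  0.0203] Zdown [-0.001  0.    -1.   ] f [ 0.7 -0.3 -2.3] w 0.0138 97.9
 turn 0.0007 after turn d [ 0.0007 -0.0012  0.0203]
```

```bash

echo '{"dx":[0.0005,0,0,0],"dy":[-0.001,0,0,0],"dz":[0.008,0.008,0,0],"spin":[0,0,0,0]}' > rows.txt && python3 steer.py rows.txt| grep -E "pos|contact"
echo '{"dx":[0,0],"dy":[0,0],"dz":[0.003,0],"spin":[0,0]}' > rows.txt && python3 steer.py rows.txt| grep -E "pos|contact"
echo '{"dx":[0,0],"dy":[0,0],"dz":[0.002,0],"spin":[0,0]}' > rows.txt && python3 steer.py rows.txt| grep -E "pos|contact"
python3 -c "
from h import *
print(manip.get_state()['moment'])"
```

```text
position: [0.6072, 0.006, 0.1692]
contact_force: [0.6, 0.3, -2.5]
position: [0.6075, 0.0059, 0.1664]
contact_force: [-0.1, -0.8, -2.0]
position: [0.6075, 0.0059, 0.1644]
contact_force: [0.0, -0.6, -1.6]
[ 0.03713872 -0.01801768 -0.00179065]
```

```bash

echo '{"dx":[0,0],"dy":[0,0],"dz":[0.002,0],"spin":[0,0]}' > rows.txt && python3 steer.py rows.txt| grep -E "pos|contact"
echo '{"dx":[0,0],"dy":[0,0],"dz":[0.002,0],"spin":[0,0]}' > rows.txt && python3 steer.py rows.txt| grep -E "pos|contact"
echo '{"dx":[0,0],"dy":[0,0],"dz":[0.002,0],"spin":[0,0]}' > rows.txt && python3 steer.py rows.txt| grep -E "pos|contact"
python3 -c "
from h import *
print(manip.get_state()['moment'])"
```

```text
position: [0.6074, 0.0059, 0.1623]
contact_force: [0.2, -0.6, -2.3]
position: [0.6077, 0.0059, 0.161]
contact_force: [-1.3, -0.2, 2.5]
position: [0.6077, 0.0059, 0.1592]
contact_force: [-1.0, -0.9, 4.4]
[0.02887288 0.32540485 0.00071002]
```

```bash

echo '{"dx":[0,0,0],"dy":[0,0,0],"dz":[0.002,0.002,0],"spin":[0,0,0]}' > rows.txt && python3 steer.py rows.txt| grep -E "pos|contact"
echo '{"dx":[0,0,0],"dy":[0,0,0],"dz":[0.002,0.0015,0],"spin":[0,0,0]}' > rows.txt && python3 steer.py rows.txt| grep -E "pos|contact"
python3 -c "
from h import *
go(.6072,.007,.152,22)
print(manip.get_state()['moment'])"
```

```text
position: [0.6077, 0.0059, 0.1556]
contact_force: [-2.9, 0.3, 8.4]
position: [0.6077, 0.0059, 0.1534]
contact_force: [-3.6, 0.4, 11.8]
clk 14.52 p [0.6077 0.0059 0.1534] psi 81.98 tool d now [ 0.001  -0.0007  0.0014] Zdown [ 0.002 -0.    -1.   ] f [-3.6  0.4 11.8] w 0.0141 100.0
 turn 1.0469 after turn d [-0.0001 -0.0012  0.0014]
[ 0.03464087  0.70590913 -0.00683105]
```

```bash

echo '{"dx":[0,0,0,0,0],"dy":[0,0,0,0,0],"dz":[0.0005,0,0,0,0],"spin":[0.06,0.06,0.06,0.06,0.06]}' > rows.txt && python3 steer.py rows.txt| grep -E "pos|contact"
echo '{"dx":[0,0,0,0],"dy":[0,0,0,0],"dz":[0,0,0,0],"spin":[0.06,0.06,0.06,0]}' > rows.txt && python3 steer.py rows.txt| grep -E "pos|contact"
python3 -c "
from h import *
go(.6072,.007,.152,22)
print(manip.get_state()['moment'])"
```

```text
position: [0.6095, 0.0054, 0.1535]
contact_force: [-0.1, -0.1, 10.6]
position: [0.6097, 0.0053, 0.1535]
contact_force: [-1.8, -0.7, 11.6]
clk 15.27 p [0.6097 0.0053 0.1535] psi 54.38 tool d now [-0.0001 -0.003   0.0015] Zdown [ 0.006 -0.002 -1.   ] f [-1.8 -0.7 11.6] w 0.0143 99.9
 turn 0.5652 after turn d [-0.0017 -0.0025  0.0015]
[-0.09429504  0.32734906 -0.04192821]
```

```bash

echo '{"dx":[0,0,0,0,0],"dy":[0,0,0,0,0],"dz":[0.001,0,0,0,0],"spin":[0,0.06,0.06,0.06,0]}' > rows.txt && python3 steer.py rows.txt| grep -E "pos|contact"
python3 -c "
from h import *
go(.6072,.007,.152,22)
print(manip.get_state()['moment'])"
echo '{"dx":[0,0,0,0,0],"dy":[0,0,0,0,0],"dz":[0,0,0,0,0],"spin":[0.06,0.06,0.06,0.06,0]}' > rows.txt && python3 steer.py rows.txt| grep -E "pos|contact"
python3 -c "
from h import *
go(.6072,.007,.152,22)
print(manip.get_state()['moment'])"
```

```text
position: [0.6099, 0.0049, 0.1535]
contact_force: [-0.7, -3.0, 16.7]
clk 15.68 p [0.6099 0.0049 0.1535] psi 44.09 tool d now [-0.0005 -0.0034  0.0015] Zdown [ 0.007 -0.002 -1.   ] f [-0.7 -3.  16.7] w 0.014 100.5
 turn 0.3855 after turn d [-0.0018 -0.003   0.0015]
[-0.28953764  0.63863795 -0.0462591 ]
position: [0.61, 0.0048, 0.1535]
contact_force: [-1.6, -1.2, 15.6]
clk 16.1 p [0.61   0.0048 0.1535] psi 30.34 tool d now [-0.0013 -0.0033  0.0015] Zdown [ 0.008 -0.003 -1.   ] f [-1.6 -1.2 15.6] w 0.014 100.5
 turn 0.1456 after turn d [-0.0018 -0.0031  0.0015]
[-0.25825071  0.5026248   0.11948999]
```

```bash

echo '{"dx":[0,0,0,0],"dy":[0,0,0,0],"dz":[0,0,0,0],"spin":[0.06,0.04,0.03,0]}' > rows.txt && python3 steer.py rows.txt| grep -E "pos|contact"
python3 -c "
from h import *
go(.6072,.007,.152,22)
print(manip.get_state()['moment'])"
echo '{"dx":[0,0,0],"dy":[0,0,0],"dz":[0,0,0],"spin":[0.03,0.03,0]}' > rows.txt && python3 steer.py rows.txt| grep -E "pos|contact"
python3 -c "
from h import *
go(.6072,.007,.152,22)
print(manip.get_state()['moment'])"
```

```text
position: [0.61, 0.0047, 0.1535]
contact_force: [-1.7, -2.3, 15.5]
clk 16.43 p [0.61   0.0047 0.1535] psi 22.96 tool d now [-0.0017 -0.0032  0.0015] Zdown [ 0.008 -0.003 -1.   ] f [-1.7 -2.3 15.5] w 0.014 100.5
 turn 0.0167 after turn d [-0.0018 -0.0032  0.0015]
[-0.33058315  0.47025601  0.09910673]
position: [0.61, 0.0047, 0.1535]
contact_force: [-1.5, -2.7, 15.6]
clk 16.68 p [0.61   0.0047 0.1535] psi 19.54 tool d now [-0.0019 -0.0031  0.0015] Zdown [ 0.007 -0.003 -1.   ] f [-1.5 -2.7 15.6] w 0.0141 100.5
 turn -0.043 after turn d [-0.0017 -0.0031  0.0015]
[-0.2563672   0.50299659  0.17604222]
```

```bash

for k in 1; do echo '{"dx":[0,0,0],"dy":[0,0,0],"dz":[0,0,0],"spin":[0.03,0.03,0]}' > rows.txt && python3 steer.py rows.txt| grep -E "pos|contact"; python3 -c "
from h import *
go(.6072,.007,.152,22)
print(manip.get_state()['moment'])"; done
```

```text
position: [0.6098, 0.005, 0.1534]
contact_force: [-1.3, -1.7, 16.2]
clk 16.93 p [0.6098 0.005  0.1534] psi 16.39 tool d now [-0.0019 -0.0026  0.0014] Zdown [ 0.007 -0.003 -1.   ] f [-1.3 -1.7 16.2] w 0.0138 104.7
 turn -0.098 after turn d [-0.0017 -0.0028  0.0014]
[-0.09954002  0.48878629  1.76139527]
```

The stop was reached at psi 16.4° with a torque of 1.8 Nm. I'll back off to the middle of the notch, ease up and release.

```bash

echo '{"dx":[0,0,0],"dy":[0,0,0],"dz":[0,0,0],"spin":[-0.05,-0.03,0]}' > rows.txt && python3 steer.py rows.txt| grep -E "pos|contact"
echo '{"dx":[0,0,0],"dy":[0,0,0],"dz":[-0.002,-0.0015,0],"spin":[0,0,0]}' > rows.txt && python3 steer.py rows.txt| grep -E "pos|contact"
python3 -c "
from h import *
go(.6072,.007,.157,22)
print(manip.get_state()['moment'])"
```

```text
position: [0.61, 0.0055, 0.1535]
contact_force: [-0.7, -0.6, 15.4]
position: [0.6099, 0.0055, 0.1557]
contact_force: [1.2, -0.4, 7.9]
clk 17.43 p [0.6099 0.0055 0.1557] psi 20.66 tool d now [-0.002  -0.0024 -0.0013] Zdown [ 0.007 -0.001 -1.   ] f [ 1.2 -0.4  7.9] w 0.0139 99.4
 turn -0.0234 after turn d [-0.002  -0.0024 -0.0013]
[-0.10005729  0.06923627 -0.11374763]
```

```bash

echo '{"dx":[0,0],"dy":[0,0],"dz":[-0.001,0],"spin":[0,0]}' > rows.txt && python3 steer.py rows.txt| grep -E "pos|contact"
echo '{"dx":[0,0],"dy":[0,0],"dz":[-0.001,0],"spin":[0,0]}' > rows.txt && python3 steer.py rows.txt| grep -E "pos|contact"
echo '{"dx":[0,0],"dy":[0,0],"dz":[-0.001,0],"spin":[0,0]}' > rows.txt && python3 steer.py rows.txt| grep -E "pos|contact"
```

```text
position: [0.6099, 0.0055, 0.1564]
contact_force: [1.2, -1.2, 6.8]
position: [0.6099, 0.0055, 0.1568]
contact_force: [1.7, -1.2, 7.5]
position: [0.6099, 0.0055, 0.1569]
contact_force: [4.8, -1.2, 3.2]
```

The rise stops at TCP z 0.157, so the lid origin is about 0.1005 and the lugs are caught. Now I release.

```bash

echo '{"dx":[0,0,0,0],"dy":[0,0,0,0],"dz":[0,0,0,0],"spin":[0,0,0,0]}' > rows.txt && python3 steer.py rows.txt 0.045| grep -E "pos|contact|wid|grip"
echo '{"dx":[0,0,0,0,0],"dy":[0,0,0,0,0],"dz":[-0.015,-0.03,-0.04,-0.04,0],"spin":[0,0,0,0,0]}' > rows.txt && python3 steer.py rows.txt| grep -E "pos|contact"
echo '{"dx":[-0.03,-0.04,-0.04,-0.04,-0.04],"dy":[0,0,0,0,0],"dz":[-0.01,0,0,0,0],"spin":[0,0,0,0,0]}' > rows.txt && python3 steer.py rows.txt| grep -E "pos|contact"
echo '{"dx":[-0.03,0,0,0],"dy":[0.0,0,0,0],"dz":[0,0,0,0],"spin":[0,0,0,0]}' > rows.txt && python3 steer.py rows.txt| grep -E "pos|contact"
python3 - <<'E'
from h import *
t=snap('top','t6');s=snap('scene','s6')
cv2.imwrite("pics/c8.png",np.hstack([crop(s,210,170,100,130,4),crop(t,250,140,100,130,4)]))
m=mask(s,(8,60,120),(30,255,255))
E
```

```text
position: [0.6064, 0.0061, 0.1553]
contact_force: [-0.1, -0.1, -1.0]
width: 0.0449
gripper_force: 0.0
position: [0.6109, 0.0057, 0.2896]
contact_force: [1.8, -0.2, 1.2]
position: [0.4274, -0.0612, 0.2904]
contact_force: [1.0, -1.4, 0.2]
position: [0.4022, -0.0717, 0.2912]
contact_force: [0.3, 0.3, -0.2]
```

View pics/c8.png

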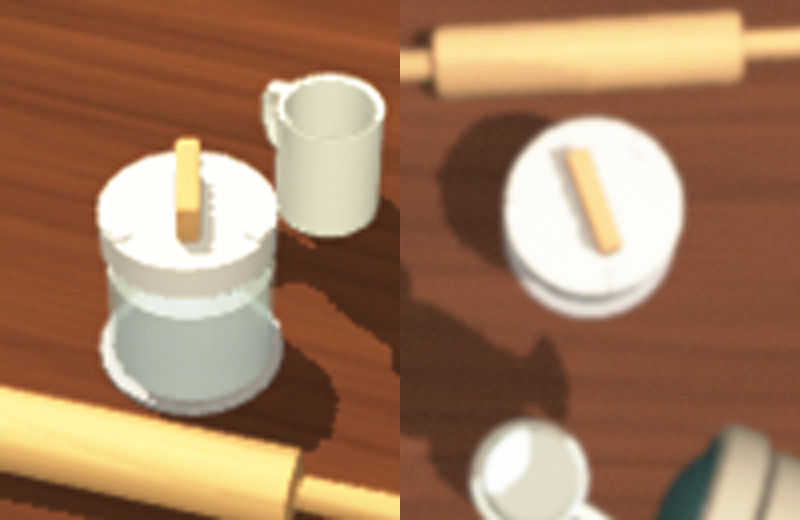

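The lid sits level on the mouth, its bar at scene (257,215) and top (298,189). I'll check its height with the two views, comparing against the seal's known height.

```bash

python3 - <<'E'
from h import *
t=load('t6');s=load('s6')
def bar(d,b,lo):
    k=blobs(mask(d,lo,(30,255,255)),b,15)[0];r=cv2.minAreaRect(k);return np.array(r[0]),cv2.boxPoints(r).round(1).tolist()
ps,bs=bar(s,(248,200,268,232),(8,60,225));pt,bt=bar(t,(285,172,310,206),(8,60,120));print(ps,bs,pt,bt)
print("bar top",tri(s,ps,t,pt),"lid xy",onz(t,pt,.1575).round(4))
# reference bias: same procedure on lid on table gave z .0506 for .057 ; seal .1228 for .128
hs=cv2.cvtColor(s["img"],cv2.COLOR_RGB2HSV);w=((hs[...,1]<50)&(hs[...,2]>225)).astype(np.uint8)*255
k=blobs(w,(225,200,285,245),50)[0];e=cv2.fitEllipse(cv2.convexHull(k));print("top ellipse s",e)
for z in(.1275,.132):print(z,proj(s,(.6063,.007,z)).round(2))
for z in(.1575,.162):print("bar",z,proj(s,(.6063,.007,z)).round(2))
E
```

```text
[256.5 213.5] [[254.0, 205.0], [259.0, 205.0], [259.0, 222.0], [254.0, 222.0]] [297.52185059 189.81019592] [[289.79998779296875, 177.8000030517578], [295.79998779296875, 175.60000610351562], [305.29998779296875, 201.8000030517578], [299.29998779296875, 204.0]]
bar top (array([0.60680434, 0.00591527, 0.15255862]), np.float64(0.0025769273103504304)) lid xy [0.6056 0.0072 0.1575]
top ellipse s ((256.5721130371094, 222.3250732421875), (29.367021560668945, 44.50253677368164), 88.924072265625)
0.1275 [257.57 221.  ]
0.132 [257.56 219.67]
bar 0.1575 [257.46 212.01]
bar 0.162 [257.44 210.64]
```

The bar top measures 0.1526 m, and the same method reads 5 to 6 mm low on the known heights. That gives about 0.158, against 0.1575 locked and 0.162 unlocked. With the blocked rise seen before release, the lid is locked, so I'm handing the job in.

```bash
python3 -c "
from rig import manip
print(manip.sign_off())"
```

```text
the job is handed in; nothing more can be done
None
```

I handed the job in at about 19 s: the sieve stands centred on the pot holder and the canister's lid is locked on, going by camera and force readings, but the sign-off gave no verdict.

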